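# Close the labyrinth of a gearbox breather

## Robot

A 6-joint arm with a two-finger parallel gripper is mounted at the origin on the work surface. World frame = base frame: x ahead of the robot, y to its left, z up, the work surface at z = 0. Lengths are in mm, angles in degrees, forces in N, time in s.
With the tool pointing down it reaches from about 350 to 850 mm from the base axis. Payload 8.1 kg.
Tool frame: the origin (TCP) lies on the centre line of the jaws, within the pads' length; the fingertips stand 19 mm ahead of it and the grasp point (between the pads) is the TCP; z points along the fingers, y is the line along which they close (so a half turn about z gives the same grasp; the last joint's range is limited). The gripper opens to 85 mm and grips with 20 to 120 N. Pads are 22 mm wide; open, the fingers measure 114 mm over their backs; the gripper's body (76 mm by 85 mm) begins 54 mm behind the grasp point. The pads swing forward as they close: fully open they stand 13 mm farther back than shut.
Start: joints at [65.237, 7.471, 85.268, -0, 87.261, -4.893], TCP at [203.913, 564.292, 250.292] pointing down, gripper open.
Joint ranges: [-169.43, 169.43], [-51.17, 129.36], [1.28, 143.12], [-76.62, 256.62], [0, 156.53], [-152.29, 152.29]. Speed limits (degrees/s): [136.94, 136.94, 159.86, 180, 180, 180].

## Interface

Orientations are given as [roll, pitch, yaw] about the fixed x, y, z axes, in that order (R = Rz(yaw) Ry(pitch) Rx(roll)).
In Python, from bench import r gives the robot as it stands. The module is installed in compiled form; this text tells all that it offers.
- The arm moves only by the tool servo_tool, never from a script. Its arguments are lists of equal length, an entry for each row: "fingers": the finger opening in m, from 0 to 0.0854; "linear": the shift along the tool's x, y, z in m, a list of three; "rotation": the turn, a rotation vector about the tool's x, y, z in degrees, a list of three. A call has 1 to 10 rows; each row is the pose to reach, as a shift and turn from the pose commanded when the call began, along the tool's axes at that moment; what a row does not reach only later rows make up. A row lasts 1/10 s, in which the tool goes at most 50 mm and 8.59 degrees, less where a joint would pass 70% of its speed; a pose out of reach is approached as far as the arm can. A call with a gripper value outside its range is refused whole. The fingers move at their own pace and stop on an object; "force" is the grip in N (left out, the last holds). Time passes only in rows, so rows that repeat a pose let the fingers close. It gives the time, the measured TCP pose, the force, the opening and the grip force at its end, in the units of the state.
- r.sense(): the state, without advancing time (a new reading comes with each control period).
- r.snapshot(name): name is "side" or "top"; returns a dict with "frame" (420x560x3 uint8, red, green, blue), "fx", "fy", "cx", "cy" (pixels), "camera_from_world" (4x4, takes a point from world to camera coordinates). Camera axes: x right, y up, looking along -z (the intrinsics and any distortion apply to the point x, -y, -z); pixel columns grow to the right and rows downward; lengths in mm; the calibration is good to about 2 mm. A picture is of the moment at which its call begins. There is no depth.
- r.hand_in(): hands the job in; it is judged then, once.
The state is a dict: "time": time; "joint_pos": joint angles; "qd": joint speeds; "joint_efforts": joint torques, N m; "tool_pos": TCP position; "tcp_rot": TCP orientation; "ft_force": force on the tool from outside, world axes, zero at the start; "wrist_torque": the same for the moment, N m; "finger_gap": finger opening in mm; "grip_force": force on a finger pad.
Only numpy, scipy, OpenCV 4.12 (cv2) and the standard library are available. Lean on these libraries where they do the work, as an engineer would, in place of code of your own. Each camera call takes 0.05 s, during which the arm holds its last target. There are 200 camera calls.

## Task

Close the gearbox breather: take the larger cover, the one with three vanes underneath, by its grip rib and lower it, vanes down, onto the bolted-down tray so that its three vanes slide between the tray's four. Keep hold of it until it is down, and leave it centred, square and resting flat on the tray's vanes. Leave the smaller two-vaned cover where it stands.

Things in the scene. Friction and masses are not known exactly. Their poses are not given: they have to be found in the camera images.
- cover_grip (a point): Centre of the grip rib (60 along x, 22 thick in y, 44 high) on top of the larger cover: loose aluminium, 0.45 kg, plate 126 (x) x 84 (y) x 8. Pinch the rib across its thickness. Below the plate hang 3 vanes at x = -38, 0, 38: 6 thick, 76 long (y), 34 deep; it stands on them. This point is 64 above the bench, 22 above the plate's top. z up; a half turn makes no difference. All mm.
- tray: Aluminium tray fixed on a dark steel plate 160 (x) x 110 (y). Origin: centre of the plate's underside, at bench height, z up. 4 upright vanes at x = -57, -19, 19, 57: 6 thick, 90 long (y), tops 56 up, floor 16 up. Cover home: its plate lies on the vane tops, its vanes in the 3 gaps (13 play each way), rib centre 86 straight above this origin, x axes parallel. A half turn makes no difference. All mm.
- small_cover_grip (a point): Centre of the grip rib of the smaller cover, not wanted: loose, same metal and build, but its plate is only 84 x 84 mm, its rib 44 mm long, and it has two vanes (at x = -20, 20 mm) that do not match the tray. This point is 64 mm above the bench. The tray and the two covers trade places from start to start.
Mind the look-alikes: they are no part of the job. Leave any purple look-alike of the part that bears cover_grip alone.

How it is judged:
By the outcome, as a careful person would: the job done as asked, in the order asked, and still so for the second after the job is handed in, with the robot touching nothing.
It also fails if it takes over 38 s, if anything falls off the work surface, if the arm or the gripper's body presses on something with over 40 N, if the wrist force passes 120 N, or if a joint passes its speed limit or range.

## Working session

There is one attempt and no reset: what is moved stays moved. The work goes in short steps, Python scripts to look and compute and a tool call to move; the robot and the scene stay as the last step left them, time stands still between calls to the robot, and variables do not carry over. Pictures are saved under pics/ and viewed, at most 10 in all, crops included, and the job is handed in when it is done.

Besides the shell and the picture viewer there is one more tool, called after "Call:" by a JSON object that holds its "name" and its "arguments". servo_tool: Moves the arm, as the interface text tells. Its arguments: {"type":"object","properties":{"fingers":{"type":"array","items":{"type":"number"}},"linear":{"type":"array","items":{"type":"array","items":{"type":"number"}}},"rotation":{"type":"array","items":{"type":"array","items":{"type":"number"}}},"force":{"type":"number"}},"required":["fingers","linear","rotation"]}

```bash
mkdir -p pics
python3 - <<'E'
from bench import r
import cv2,numpy as np
for n in("top","side"):
    s=r.snapshot(n); cv2.imwrite(f"pics/{n}0.png",s["frame"][:,:,::-1]); np.savez(f"{n}0.npz",**s)
    print(n,s["fx"],s["fy"],s["cx"],s["cy"],[k for k in s]); print(np.round(s["camera_from_world"],3))
s=r.sense();print(s["tool_pos"],s["tcp_rot"],s["time"],s["finger_gap"])
E
```

```text
top 413.80166907836224 413.80166907836224 279.58807346686496 203.1843874023517 ['frame', 'fx', 'fy', 'cx', 'cy', 'camera_from_world']
[[-2.60000e-02 -1.00000e+00 -5.00000e-03  3.66200e+01]
 [ 9.97000e-01 -2.60000e-02  6.80000e-02 -4.68645e+02]
 [-6.80000e-02 -3.00000e-03  9.98000e-01 -9.90292e+02]
 [ 0.00000e+00  0.00000e+00  0.00000e+00  1.00000e+00]]
side 527.6589997244103 527.6589997244103 272.9161887138755 213.37801642461048 ['frame', 'fx', 'fy', 'cx', 'cy', 'camera_from_world']
[[-9.99000e-01 -3.60000e-02  4.00000e-03  4.36444e+02]
 [ 2.90000e-02 -7.31000e-01  6.82000e-01 -4.57270e+01]
 [-2.10000e-02  6.82000e-01  7.31000e-01 -1.08780e+03]
 [ 0.00000e+00  0.00000e+00  0.00000e+00  1.00000e+00]]
[203.70420505 563.86260344 249.33843052] [-1.79903442e+02 -8.75097903e-03  1.60131778e+02] 0.1 85.52865696720778
```

View pics/top0.png

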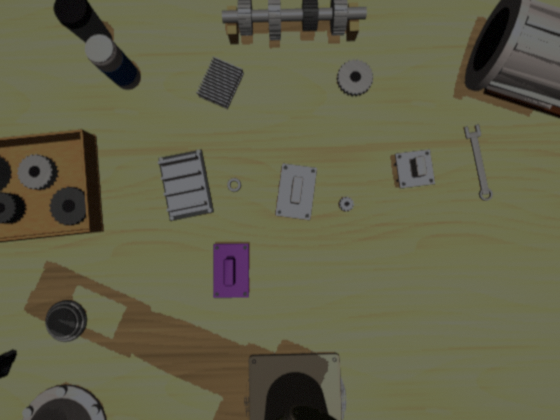

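View pics/side0.png

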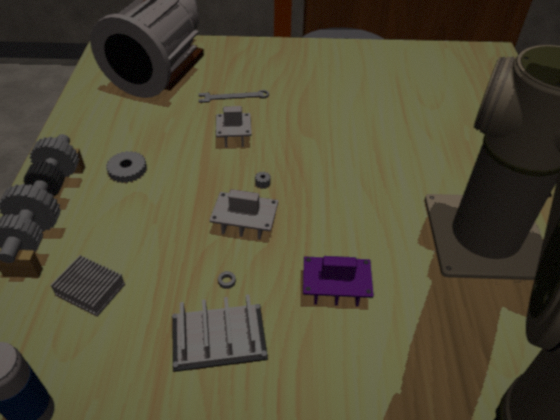

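The top view shows the candidates: a grey cover with a long rib at (297,192), a small square cover at (414,168), and a purple look-alike at (231,270). The tray is at (186,184). In the side view, (245,212) is the larger grey cover with three vanes, (233,124) is the two-vaned one and (338,275) is purple. So the cover I want is the grey one at top (297,192). I'll confirm that in a crop and measure it.

```bash
cat > h.py <<'E'
import numpy as np,cv2
def ray(s,uv,z):
    T=s["camera_from_world"];R=T[:3,:3];c=-R.T@T[:3,3]
    uv=np.atleast_2d(uv).astype(float)
    d=np.c_[(uv[:,0]-s["cx"])/s["fx"],-(uv[:,1]-s["cy"])/s["fy"],-np.ones(len(uv))]@R
    return c+d*((z-c[2])/d[:,2])[:,None]
def proj(s,P):
    T=s["camera_from_world"];p=np.atleast_2d(P)@T[:3,:3].T+T[:3,3]
    return np.c_[s["cx"]+s["fx"]*p[:,0]/-p[:,2],s["cy"]-s["fy"]*p[:,1]/-p[:,2]]
E
python3 - <<'E'
from h import *
t=np.load("top0.npz");s=np.load("side0.npz")
f=t["frame"];hsv=cv2.cvtColor(f,cv2.COLOR_RGB2HSV)
for u,v in((297,170),(186,175),(170,180),(414,155),(260,192),(297,192),(162,160)):print((u,v),hsv[v,u])
m=((hsv[:,:,1]<60)&(hsv[:,:,2]>60)).astype(np.uint8)*255
m=cv2.morphologyEx(m,cv2.MORPH_CLOSE,np.ones((5,5)))
cs,_=cv2.findContours(m,cv2.RETR_EXTERNAL,cv2.CHAIN_APPROX_NONE)
for c in cs:
    if cv2.contourArea(c)>500:
        (u,v),_,_=cv2.minAreaRect(c)
        for z in(42,56):
            w=ray(t,c.reshape(-1,2),z)[:,:2].astype(np.float32); q=cv2.minAreaRect(w);print((round(u),round(v)),z,np.round(q[0],1),np.round(q[1],1),round(q[2],1))
a=cv2.resize(f[140:230,150:330],None,fx=4,fy=4,interpolation=cv2.INTER_CUBIC)
b=cv2.resize(s["frame"][180:380,160:290],(0,0),fx=1.8,fy=1.8,interpolation=cv2.INTER_CUBIC)
b=b[:240];mm=np.zeros((600,720,3),np.uint8);mm[:360,:720]=a
c=cv2.resize(s["frame"][185:245,160:300],(0,0),fx=4,fy=4,interpolation=cv2.INTER_CUBIC);mm[360:600,:560]=c
cv2.imwrite("pics/crop1.png",cv2.convertScaleAbs(mm[:,:,::-1],alpha=1.5))
E
```

```text
(297, 170) [113   9 113]
(186, 175) [150   5  52]
(170, 180) [120   4  71]
(414, 155) [113   9 111]
(260, 192) [ 31  74 110]
(297, 192) [114  11 114]
(162, 160) [105   5 105]
(83, 392) 42 [ 44.  490.8] [123.6 305.8] 0.2
(83, 392) 56 [ 49.1 484.1] [121.8 301.5] 0.2
(360, 384) 42 [  45.7 -151.5] [509.6 154.4] 88.7
(360, 384) 56 [  50.8 -149. ] [502.3 152.2] 88.7
(43, 336) 42 [172.2 581.3] [ 49.7 205.3] 4.7
(43, 336) 56 [175.4 573.3] [ 49.  202.4] 4.7
(395, 329) 42 [ 169.5 -234.7] [ 53.4 764.3] 0.5
(395, 329) 56 [ 172.8 -231.1] [ 52.6 753.3] 0.5
(459, 289) 42 [ 255.4 -388.7] [343.8  37.6] 85.1
(459, 289) 56 [ 257.5 -382.8] [338.9  37.1] 85.1
(185, 293) 42 [263.9 250.4] [148.1 268. ] 24.4
(185, 293) 56 [265.9 247.1] [146.  264.2] 24.4
(296, 191) 42 [495.7 -15.1] [ 86.4 127.8] 81.0
(296, 191) 56 [494.3 -14.6] [ 85.2 125.9] 81.0
(34, 172) 42 [559.  608.7] [81.6 79.4] 88.5
(34, 172) 56 [556.7 600.3] [80.4 78.3] 88.5
(415, 168) 42 [ 542.5 -299.3] [86.9 86. ] 5.7
(415, 168) 56 [ 540.4 -294.8] [85.7 84.7] 5.7
(184, 185) 42 [518.1 249.6] [155.3 109.5] 10.4
(184, 185) 56 [516.4 246.3] [153.1 108. ] 10.4
(479, 163) 42 [ 553.2 -454.2] [183.9  38.5] 9.6
(479, 163) 56 [ 551.  -447.4] [181.3  38. ] 9.6
(240, 85) 42 [757.2 111.7] [209.3 126.7] 81.8
(240, 85) 56 [752.1 110.4] [206.3 124.9] 81.8
(385, 74) 42 [ 773.2 -238. ] [ 93.9 317.7] 1.8
(385, 74) 56 [ 767.8 -234.3] [ 92.6 313.2] 1.8
(524, 54) 42 [ 817.8 -575.9] [170.6 268.5] 85.9
(524, 54) 56 [ 811.9 -567.4] [168.1 264.6] 85.9
(342, 12) 42 [ 931.7 -139.9] [99.4 99.9] 45.4
(342, 12) 56 [ 924.1 -137.5] [98.  98.5] 45.4
(152, 36) 42 [884.5 324.4] [172.9 742.4] 9.3
(152, 36) 56 [877.5 320.1] [170.4 731.8] 9.3
```

View pics/crop1.png

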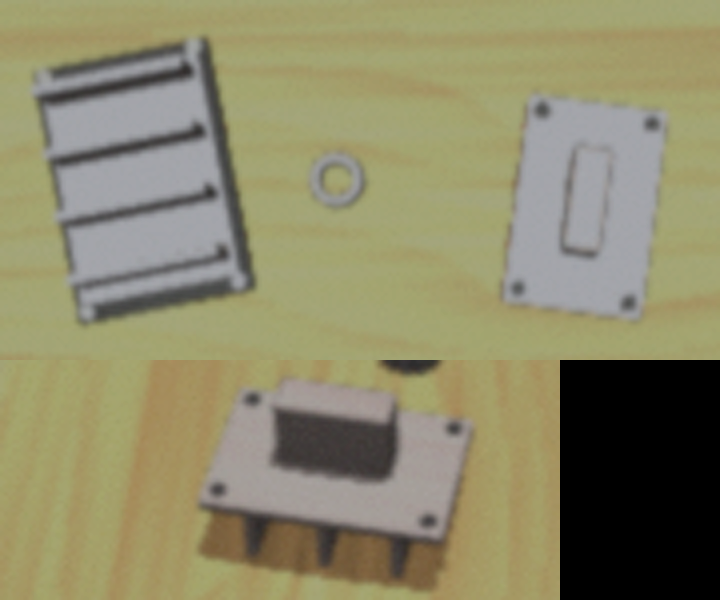

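The crop confirms it: the cover at top (297,192) has three vanes and a long rib. It sits at about (496,-15) with its x axis at about -9°. The tray's x axis is at about +10°, and I'll measure the tray better now.

Run:
```python
from h import *
t=np.load("top0.npz");s=np.load("side0.npz")
def cont(s,box,thr):
    u0,v0,u1,v1=box;hsv=cv2.cvtColor(s["frame"],cv2.COLOR_RGB2HSV)[v0:v1,u0:u1]
    m=cv2.morphologyEx((hsv[:,:,1]<thr).astype(np.uint8),cv2.MORPH_CLOSE,np.ones((3,3)))
    c=max(cv2.findContours(m,cv2.RETR_EXTERNAL,cv2.CHAIN_APPROX_NONE)[0],key=cv2.contourArea)
    return c.reshape(-1,2)+[u0,v0]
for nm,S,b in(("top",t,(145,135,225,230)),("side",s,(160,285,280,380))):
  for thr in(45,60):
    c=cont(S,b,thr)
    for z in(0,8,16):
        q=cv2.minAreaRect(ray(S,c,z)[:,:2].astype(np.float32));print(nm,thr,z,np.round(q[0],1),np.round(q[1],1),round(q[2],1))
# rib of cover in top: edges; and tray model check
def tray(x,y,yaw,P):
    a=np.radians(yaw);R=np.array([[np.cos(a),-np.sin(a),0],[np.sin(a),np.cos(a),0],[0,0,1]]);return np.array(P)@R.T+[x,y,0]
P=[(vx,vy,56) for vx in(-57,-19,19,57) for vy in(-45,45)]+[(a,b,8) for a in(-80,80) for b in(-55,55)]
C=tray(519,249,10.4,P)
mm=np.zeros((500,800,3),np.uint8)
def crop(S,u0,v0,w,h,k):
    im=cv2.resize(S["frame"][v0:v0+h,u0:u0+w],None,fx=k,fy=k,interpolation=cv2.INTER_CUBIC)[:,:,::-1];im=cv2.convertScaleAbs(im,alpha=1.6)
    for i,(u,v) in enumerate(proj(S,C)):cv2.circle(im,(int((u-u0+.5)*k),int((v-v0+.5)*k)),2,(0,0,255) if i<8 else (255,0,0),-1)
    return im
a=crop(t,150,140,70,90,5);b=crop(s,160,285,115,90,4)
mm[:450,:350]=a;mm[:360,340+10:350+450]=b[:,:450]
cv2.imwrite("pics/crop2.png",mm)
```

```text
top 45 0 [523.1 259.4] [160.4 112.9] 10.2
top 45 8 [522.1 257.5] [159.2 112. ] 10.2
top 45 16 [521.1 255.7] [157.9 111.1] 10.2
top 60 0 [523.3 259.2] [162.2 114.3] 10.2
top 60 8 [522.3 257.3] [160.9 113.4] 10.2
top 60 16 [521.3 255.4] [159.6 112.5] 10.2
side 45 0 [526.3 240.5] [159.1 134.3] 10.2
side 45 8 [525.2 245.2] [157.5 133. ] 10.2
side 45 16 [524.1 249.9] [156.  131.7] 10.2
side 60 0 [525.9 240. ] [160.2 136.2] 10.0
side 60 8 [524.8 244.7] [158.7 134.9] 10.0
side 60 16 [523.7 249.4] [157.1 133.6] 10.0
```

View pics/crop2.png

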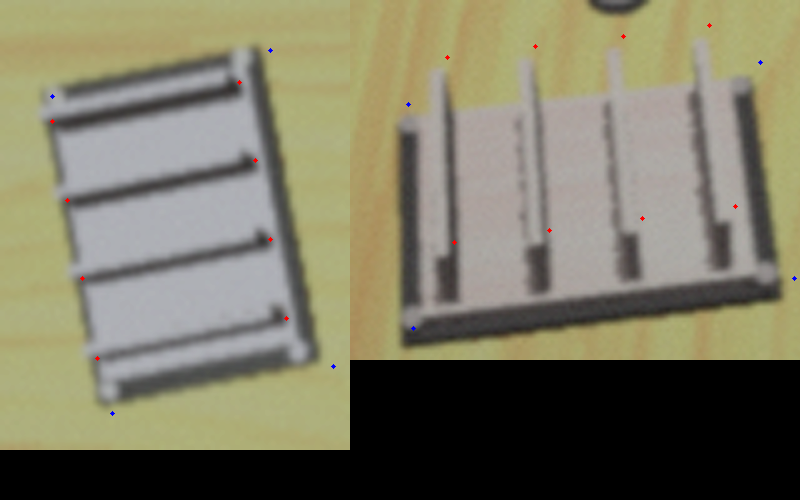

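Overlay check: the tray estimate is off. The vane tips at side (438,72)…(702,42) lie about 4 px from the prediction, so the tray is nearer (523,257), yaw 10.2°. I'll check that figure and the cover together.

Run:
```python
from h import *
t=np.load("top0.npz");s=np.load("side0.npz")
def tf(x,y,yaw,P):
    a=np.radians(yaw);R=np.array([[np.cos(a),-np.sin(a),0],[np.sin(a),np.cos(a),0],[0,0,1]]);return np.array(P)@R.T+[x,y,0]
T=tf(523,257,10.2,[(vx,vy,56) for vx in(-57,-19,19,57) for vy in(-45,45)]+[(a,b,0) for a in(-80,80) for b in(-55,55)])
C=tf(495.7,-15.1,-9,[(a,b,86) for a in(-30,30) for b in(-11,11)]+[(a,b,42) for a in(-63,63) for b in(-42,42)])
def crop(S,u0,v0,w,h,k,D):
    im=cv2.resize(S["frame"][v0:v0+h,u0:u0+w],None,fx=k,fy=k,interpolation=cv2.INTER_CUBIC)[:,:,::-1];im=cv2.convertScaleAbs(im,alpha=1.6)
    for u,v in proj(S,D):cv2.circle(im,(int((u-u0+.5)*k),int((v-v0+.5)*k)),1,(0,0,255),-1)
    return im
mm=np.zeros((600,800,3),np.uint8)
mm[:360,:280]=crop(t,150,140,70,90,4,T);mm[:360,285:725]=crop(s,165,287,110,90,4,T)
mm[360:600,:200]=crop(t,272,158,50,60,4,C);mm[360:600,285:605]=crop(s,205,183,80,60,4,C)
cv2.imwrite("pics/crop3.png",mm)
```

```text
(no output)
```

View pics/crop3.png

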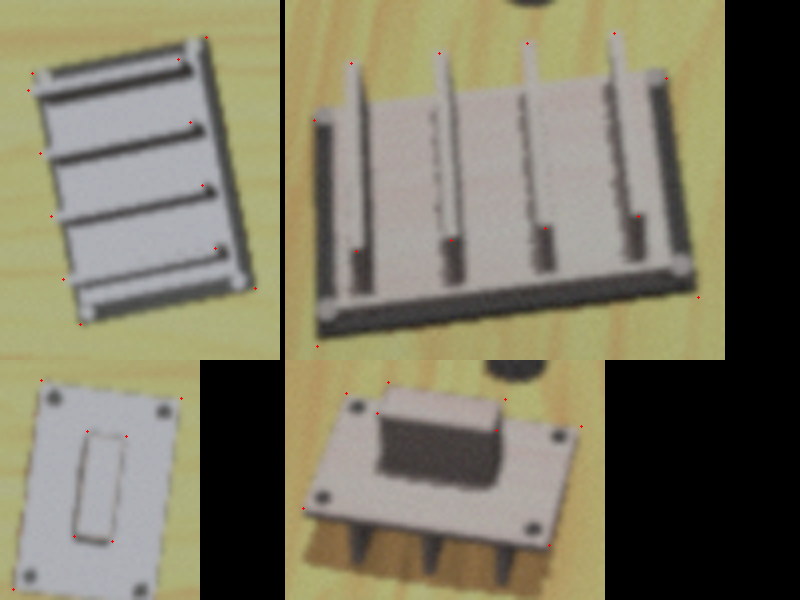

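The three vane gaps and the cover's three vanes line up. Cover is about (494.5,-14.5) at -9°, tray about (522.5,254.5) at 10.2°. Moving above the cover.

Call:
{"name": "servo_tool", "arguments": {"fingers": [0.06,0.06,0.06,0.06,0.06,0.06,0.06,0.06,0.06,0.06], "linear": [[-0.033,-0.031,0.005],[-0.066,-0.062,0.01],[-0.099,-0.094,0.015],[-0.132,-0.125,0.02],[-0.165,-0.156,0.03],[-0.198,-0.187,0.04],[-0.231,-0.219,0.05],[-0.264,-0.25,0.06],[-0.297,-0.281,0.07],[-0.33,-0.312,0.08]], "rotation": [[0,0,-1.5],[0,0,-3],[0,0,-4.5],[0,0,-6],[0,0,-7.5],[0,0,-9],[0,0,-10],[0,0,-10.9],[0,0,-10.9],[0,0,-10.9]], "force": 50}}

```text
time: 1.1
tool_pos: [408.5, 156.9, 169.7]
tcp_rot: [180.0, 0.0, 171.0]
ft_force: [1.3, 0.2, 0.2]
finger_gap: 59.9
grip_force: 0.0
```

Call:
{"name": "servo_tool", "arguments": {"fingers": [0.06,0.06,0.06,0.06,0.06,0.06,0.06], "linear": [[-0.025,-0.036,0.01],[-0.05,-0.07,0.02],[-0.075,-0.105,0.03],[-0.098,-0.137,0.04],[-0.112,-0.156,0.045],[-0.112,-0.156,0.045],[-0.112,-0.156,0.045]], "rotation": [[0,0,0],[0,0,0],[0,0,0],[0,0,0],[0,0,0],[0,0,0],[0,0,0]]}}

```text
time: 1.8
tool_pos: [494.0, -13.0, 124.8]
tcp_rot: [180.0, -0.1, 170.9]
ft_force: [-0.3, 1.0, 0.7]
finger_gap: 60.1
grip_force: 0.0
```

Run:
```python
from bench import r
from h import *
mm=np.zeros((600,800,3),np.uint8)
s=r.snapshot("side");mm[:600,:800]=cv2.resize(s["frame"][150:270,165:325],None,fx=5,fy=5,interpolation=cv2.INTER_CUBIC)
cv2.imwrite("pics/pre.png",cv2.convertScaleAbs(mm[:,:,::-1],alpha=1.5))
q=r.sense();print(q["tool_pos"],q["tcp_rot"])
```

```text
[494.027074   -12.36089949 125.03583035] [ 1.79981556e+02 -5.74241766e-02  1.71015674e+02]
```

View pics/pre.png

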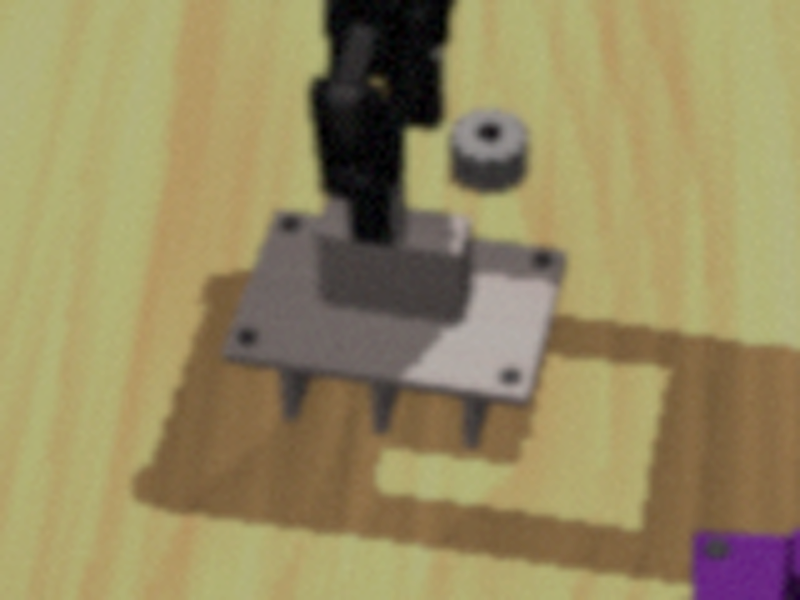

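The picture shows the gripper straddling the rib. The near fingertip is at crop (372,240) and the rib's centre at (393,240), so it's about 3 mm too far along +x. I'll shift by 2 mm, descend, and close.

Call:
{"name": "servo_tool", "arguments": {"fingers": [0.06,0.06,0.06,0.06,0.022,0.01,0.01,0.01,0.01,0.01], "linear": [[0.001,-0.001,0.02],[0.002,-0.001,0.04],[0.002,-0.001,0.058],[0.002,-0.001,0.058],[0.002,-0.001,0.058],[0.002,-0.001,0.058],[0.002,-0.001,0.058],[0.002,-0.001,0.058],[0.002,-0.001,0.058],[0.002,-0.001,0.058]], "rotation": [[0,0,0],[0,0,0],[0,0,0],[0,0,0],[0,0,0],[0,0,0],[0,0,0],[0,0,0],[0,0,0],[0,0,0]], "force": 60}}

```text
time: 2.85
tool_pos: [493.5, -13.6, 68.7]
tcp_rot: [180.0, 0.1, 171.0]
ft_force: [-0.8, -0.4, 6.0]
finger_gap: 21.6
grip_force: 62.6
```

Call:
{"name": "servo_tool", "arguments": {"fingers": [0.01,0.01,0.01,0.01,0.01,0.01], "linear": [[0,0,-0.01],[0,0,-0.03],[0,0,-0.055],[0,0,-0.08],[0,0,-0.1],[0,0,-0.1]], "rotation": [[0,0,0],[0,0,0],[0,0,0],[0,0,0],[0,0,0],[0,0,0]]}}

```text
time: 3.45
tool_pos: [494.3, -13.8, 170.9]
tcp_rot: [180.0, 0.3, 171.0]
ft_force: [0.1, -0.3, -3.1]
finger_gap: 21.0
grip_force: 61.3
```

Call:
{"name": "servo_tool", "arguments": {"fingers": [0.01,0.01,0.01,0.01,0.01,0.01,0.01,0.01,0.01,0.01], "linear": [[0.001,0.015,0],[0.003,0.05,0],[0.005,0.09,0],[0.007,0.13,0],[0.009,0.17,0],[0.011,0.21,0],[0.012,0.24,0],[0.013,0.26,0],[0.014,0.2695,0],[0.014,0.2695,0]], "rotation": [[0,0,-1],[0,0,-3],[0,0,-6],[0,0,-9],[0,0,-12],[0,0,-15],[0,0,-17],[0,0,-19.2],[0,0,-19.2],[0,0,-19.2]]}}

```text
time: 4.45
tool_pos: [519.8, 255.4, 165.9]
tcp_rot: [-180.0, -0.1, -169.8]
ft_force: [-0.4, -0.4, -4.1]
finger_gap: 21.4
grip_force: 61.1
```

Call:
{"name": "servo_tool", "arguments": {"fingers": [0.01,0.01,0.01,0.01,0.01], "linear": [[0,0,0.01],[0,0,0.03],[0,0,0.038],[0,0,0.038],[0,0,0.038]], "rotation": [[0,0,0],[0,0,0],[0,0,0],[0,0,0],[0,0,0]]}}

```text
time: 4.95
tool_pos: [520.6, 254.2, 129.3]
tcp_rot: [-180.0, -0.0, -169.8]
ft_force: [-0.4, -0.5, -2.0]
finger_gap: 21.1
grip_force: 61.0
```

Run:
```python
from bench import r
from h import *
s=r.snapshot("side");t=r.snapshot("top");np.savez("side1.npz",**s);np.savez("top1.npz",**t)
mm=np.zeros((600,800,3),np.uint8)
mm[:600,:560]=cv2.resize(s["frame"][240:390,150:290],None,fx=4,fy=4,interpolation=cv2.INTER_CUBIC)
mm[:270,560:800]=cv2.resize(t["frame"][140:230,145:225],None,fx=3,fy=3,interpolation=cv2.INTER_CUBIC)
cv2.imwrite("pics/over.png",cv2.convertScaleAbs(mm[:,:,::-1],alpha=1.5))
q=r.sense();print(q["tool_pos"],q["tcp_rot"],q["time"],q["ft_force"])
```

```text
[521.2735215  254.74934041 130.33131596] [ 1.79986382e+02  8.91146589e-02 -1.69802642e+02] 5.05 [-0.13196819 -0.44102858 -3.80524971]
```

View pics/over.png

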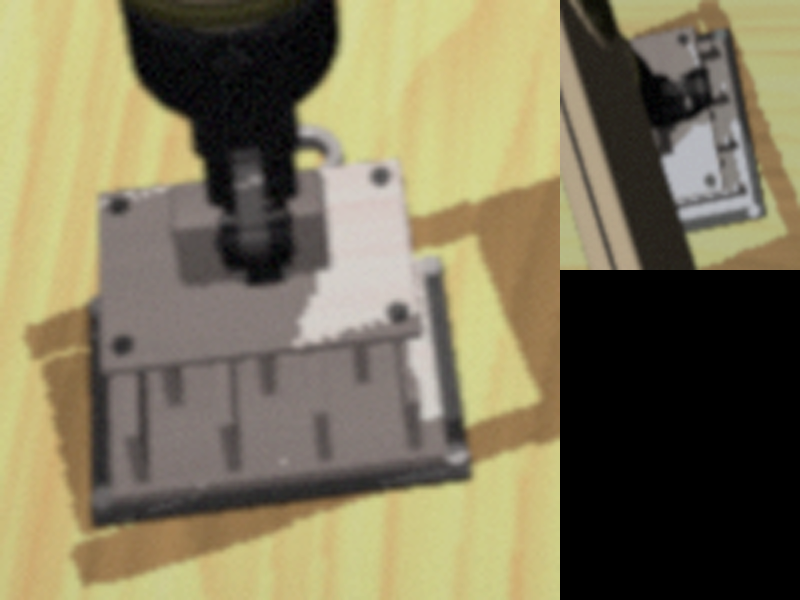

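The cover is over the tray with its vane tips at crop (175,400), (268,390), (363,378). They are close to mid-gap between the tray vanes at (137,435), (230,425), (322,415), (413,405). I'll compare the centres in the same camera using the plate's bolt holes.

Run:
```python
from h import *
s=np.load("side1.npz")
h=np.array([(118,204),(122,345),(400,313),(380,176)])
w=ray(s,(h-1.5)/4+[150,240],103.5);print(np.round(w[:,:2],1),w.mean(0))
e=w[[2,3]].mean(0)-w[[0,1]].mean(0);print(np.degrees(np.arctan2(-e[1],-e[0])), np.linalg.norm(e))
e=w[1]-w[0];print(np.linalg.norm(e))
# tray vane tops, near (+y) ends and far ends, from crop3 (offset 165,287; x shift 285)
n=np.array([(360,249),(452,238),(543,227),(635,214),(352,66),(440,55),(528,45),(615,34)])
w=ray(s,(n-[285,0]-1.5)/4+[165,287],56);print(np.round(w[:,:2],1),w.mean(0))
e=w[[3,7]].mean(0)-w[[0,4]].mean(0);print(np.degrees(np.arctan2(-e[1],-e[0])),np.linalg.norm(e),np.linalg.norm(w[:4].mean(0)-w[4:].mean(0)))
```

```text
[[583.1 231. ]
 [571.2 296.6]
 [463.9 278.1]
 [476.6 212.8]] [523.70206492 254.62887797 103.5       ]
9.736928953237834 108.4389420705396
66.73537236977089
[[569.7 310.2]
 [533.4 303.9]
 [497.2 297.6]
 [460.4 290.3]
 [586.3 224.1]
 [549.3 217. ]
 [511.8 210.4]
 [474.6 203.3]] [522.85213872 257.11984059  56.        ]
10.424155802897708 112.39267976301038 88.14605247483513
```

The cover is at (523.7,254.6) and the tray at (522.9,257.1), with spacings of 108×67 and 112×88 as expected. I'll make a small correction and lower.

Call:
{"name": "servo_tool", "arguments": {"fingers": [0.01,0.01,0.01,0.01,0.01,0.01,0.01,0.01,0.01,0.01], "linear": [[0.001,0.002,0],[0.001,0.002,0.004],[0.001,0.002,0.009],[0.001,0.002,0.014],[0.001,0.002,0.019],[0.001,0.002,0.024],[0.001,0.002,0.029],[0.001,0.002,0.033],[0.001,0.002,0.034],[0.001,0.002,0.034]], "rotation": [[0,0,-0.4],[0,0,-0.4],[0,0,-0.4],[0,0,-0.4],[0,0,-0.4],[0,0,-0.4],[0,0,-0.4],[0,0,-0.4],[0,0,-0.4],[0,0,-0.4]]}}

```text
time: 6.05
tool_pos: [519.2, 256.6, 95.1]
tcp_rot: [-180.0, -0.0, -169.4]
ft_force: [-0.6, -0.3, -4.0]
finger_gap: 21.6
grip_force: 61.0
```

Call:
{"name": "servo_tool", "arguments": {"fingers": [0.01,0.01,0.01,0.01,0.01], "linear": [[0,0,0.001],[0,0,0.002],[0,0,0.003],[0,0,0.004],[0,0,0.004]], "rotation": [[0,0,0],[0,0,0],[0,0,0],[0,0,0],[0,0,0]]}}

```text
time: 6.55
tool_pos: [519.1, 256.6, 91.1]
tcp_rot: [-180.0, -0.0, -169.4]
ft_force: [0.6, 0.3, -3.8]
finger_gap: 21.6
grip_force: 61.0
```

Run:
```python
from bench import r
from h import *
s=r.snapshot("side");np.savez("side2.npz",**s)
mm=cv2.resize(s["frame"][260:380,150:290],None,fx=5,fy=5,interpolation=cv2.INTER_CUBIC)
cv2.imwrite("pics/over2.png",cv2.convertScaleAbs(mm[:,:,::-1],alpha=1.5))
```

```text
(no output)
```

View pics/over2.png

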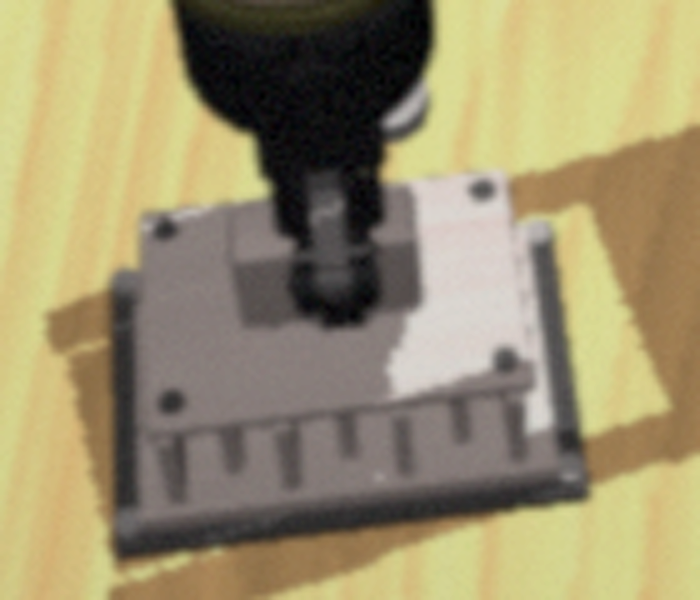

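Call:
{"name": "servo_tool", "arguments": {"fingers": [0.01,0.01,0.01], "linear": [[0,0,0.0005],[0,0,0.001],[0,0,0.001]], "rotation": [[0,0,0],[0,0,0],[0,0,0]]}}

```text
time: 6.9
tool_pos: [519.4, 256.7, 90.8]
tcp_rot: [-180.0, 0.0, -169.4]
ft_force: [-3.8, -1.9, 3.0]
finger_gap: 21.4
grip_force: 61.9
```

The picture shows the cover vanes at (233,455), (347,440), (460,425). The tray-vane midpoints are at about 231, 346 and 460, so it's centred in x. I'll check y and yaw from the holes.

Run:
```python
from h import *
s=np.load("side2.npz")
h=np.array([(165,230),(171,402),(505,358),(482,189)])
w=ray(s,(h-2)/5+[150,260],64.5);print(np.round(w[:,:2],1),w.mean(0))
e=w[[2,3]].mean(0)-w[[0,1]].mean(0);print(np.degrees(np.arctan2(-e[1],-e[0])), np.linalg.norm(e))
```

```text
[[581.6 234.4]
 [569.7 299.1]
 [463.4 279. ]
 [475.5 213.8]] [522.55214066 256.57378369  64.5       ]
10.865764150672689 108.1350589315158
```

Call:
{"name": "servo_tool", "arguments": {"fingers": [0.01,0.01,0.01], "linear": [[0,0,0.0005],[0,0,0.0005],[0,0,0.0005]], "rotation": [[0,0,0],[0,0,0],[0,0,0]]}}

```text
time: 7.2
tool_pos: [519.4, 256.6, 90.8]
tcp_rot: [-180.0, 0.0, -169.4]
ft_force: [-4.9, -3.3, 6.7]
finger_gap: 21.5
grip_force: 62.5
```

The cover is centred to within 1 mm and seated, since the force rises with no further descent. Releasing and retreating.

Call:
{"name": "servo_tool", "arguments": {"fingers": [0.04,0.05,0.05,0.05,0.05,0.05,0.05,0.05,0.05,0.05], "linear": [[0,0,0],[0,0,0],[0,0,0],[0,0,0],[0,0,-0.01],[0,0,-0.03],[0,0,-0.06],[0,0,-0.1],[0,0,-0.14],[0,0,-0.15]], "rotation": [[0,0,0],[0,0,0],[0,0,0],[0,0,0],[0,0,0],[0,0,0],[0,0,0],[0,0,0],[0,0,0],[0,0,0]]}}

```text
time: 8.2
tool_pos: [521.6, 257.6, 246.8]
tcp_rot: [179.9, 0.5, -169.4]
ft_force: [1.7, 1.3, 1.5]
finger_gap: 50.1
grip_force: 0.0
```

Run:
```python
from bench import r
from h import *
s=r.snapshot("side");np.savez("side3.npz",**s)
mm=cv2.resize(s["frame"][260:380,150:290],None,fx=5,fy=5,interpolation=cv2.INTER_CUBIC)
cv2.imwrite("pics/end.png",cv2.convertScaleAbs(mm[:,:,::-1],alpha=1.5))
```

```text
(no output)
```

View pics/end.png

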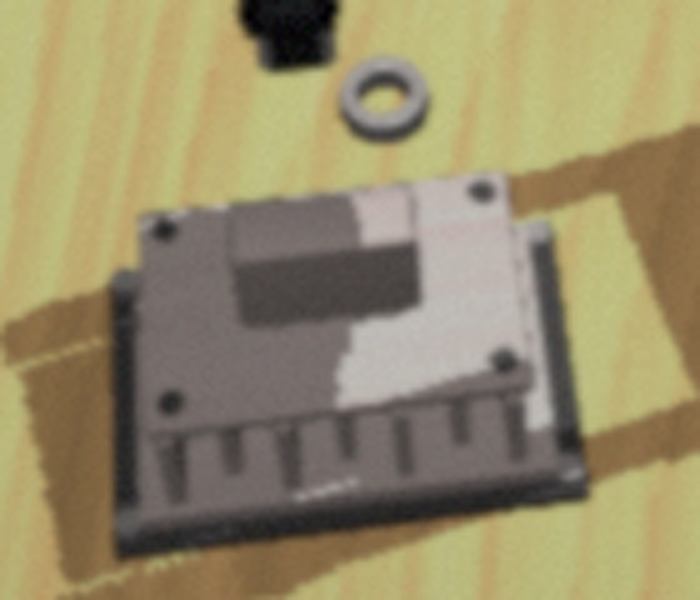

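The cover didn't move on release: the holes are still at (165,230), (171,402), (505,359), (482,190). It lies flat with its vanes mid-gap, and the gripper is clear.

```bash
python3 -c "
from bench import r
print(r.hand_in())"
```

```text
the job is handed in; nothing more can be done
None
```

The larger three-vaned cover is seated flat on the tray, within about 1 mm of centre and about 0.5° of square by the side camera; it was released and handed in after about 8 s, and the small cover and the purple look-alike were never touched.

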